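# Clamp the glued sample cell

## Task

The white sample cell with the freshly glued blue cover lies under one of the two column clamps. Slide that clamp's jaw down until its foot rests on the cell's cover, then screw its wooden handle tight: clockwise seen from above, most of a quarter turn (about 80 degrees), and let go, leaving it clamped. Leave the cell lying where it is and the empty clamp alone.

Things in the scene. Friction and masses are not known exactly. Their poses are not given: they have to be found in the camera images.
- handle_grip (a point): Centre of the upright wooden wing handle over the cell: 58 mm long (point x), 14 mm thick (y, pinch across it), 32 mm tall; 76 mm above the foot's underside. Arm top 36 mm below it (31 when tight). At the start +x points along the arm to the upright bar, 112 mm off, top 168 mm above the bench. The jaw stays at any height; about 12 N straight down on the handle slides it.
- handle (a joint): Turn of that handle, rad: 0 at the start, grows clockwise seen from above; stays where left (0.1 N m). Each rad drives the foot 3.2 mm out of the arm. With the foot on the cell the handle keeps its height: the arm is lifted instead, tilts, binds on the bar, and the foot presses about 6 N more per rad.
- clamp_foot: Black round foot (28 mm diameter) under that clamp's spindle, straight below the handle, 30 to 55 mm above the cell at the start. Origin at the centre of its flat underside, z up. Goes down with the jaw; does not turn with the handle.
- work: Sample cell: loose white block with a blue cover plate glued on, 90 x 64 x 26 mm (x, y, z), lying flat under the foot on its clamp's 12 mm thick grey base plate. Origin at the centre of its underside; top of the cover 26 mm above it.
- spare_handle_grip (a point): Centre of the same handle on the other clamp, which looks alike but has nothing under it; leave it alone. The clamps stand side by side, 0.23 to 0.45 m apart, either one at the left.

How it is judged (in metres and radians):
On the way, in this order (a step that is already met when the one before it is completed fails the run):
1. the jaw has been slid down until the foot rests on the cell (within 3 mm), the handle not yet turned by more than 0.3 rad (z of clamp_foot in the frame of work below 0.029 m and value of joint handle below 0.3 rad), for 0.1 s.
2. the handle has been turned clockwise by more than 0.9 rad and the foot presses on the cell with more than 3 N (value of joint handle above 0.9 rad and contact force between clamp_foot and work above 3 N), for 0.2 s.
At the end, for the whole second after the job is handed in: With the clamp let go, its foot is on the cell's cover and presses on it with more than 3 N, the handle is turned clockwise by more than 0.9 rad from its start, and the cell lies flat (within 0.1 rad) and at rest, less than 20 mm from where it was (all of step 2 and z of clamp_foot in the frame of work below 0.029 m and angle between work's own z axis and vertical below 0.1 rad and distance of work from where it was at the start of the episode below 0.02 m and linear speed of work below 0.02 m/s); the robot touches nothing.
It fails at once if the handle of the empty clamp is moved by more than 10 mm (distance of spare_handle_grip from where it was at the start of the episode above 0.01 m).
It fails at once if the foot is pressed on the cell with more than 60 N (contact force between clamp_foot and work above 60 N).
It also fails if it takes over 32 s, if anything falls off the work surface, if the arm or the gripper's body presses on something with over 40 N, if the wrist force passes 120 N, or if a joint passes its speed limit or range.

## Robot

A 7-joint arm with a two-finger parallel gripper is mounted at the origin on a cart in front of the work surface, level with it; the furniture and walls round the work are solid. World frame = base frame: x ahead of the robot, y to its left, z up, the work surface at z = 0. Lengths are in mm, angles in rad, forces in N, time in s.
With the tool pointing down it reaches from about 400 to 875 mm from the base axis. Payload 4.4 kg.
Tool frame: the origin (TCP) lies at the very end of the fingers, on their centre line; the grasp point (between the pads) lies 19 mm behind it (ctrl.grip_depth is the distance from the TCP to the grasp point, in mm); z points along the fingers, x is the direction in which the jaws open and shut, and the axes are right-handed (so a half turn about z gives the same grasp; the last joint's range is limited). The gripper opens to 85 mm and grips with 20 to 120 N. Pads are 22 mm wide; open, the fingers measure 114 mm over their backs; the gripper's body (76 mm by 85 mm) begins 54 mm behind the grasp point. The pads swing forward as they close: fully open they stand 13 mm farther back than shut.
Start: joints at [1.14, 0.628, 0.038, 1.517, -0.027, 0.996, -0.02], TCP at [231.924, -607.231, 231.313] pointing down, gripper open.
Joint ranges: [-3.06, 3.06], [-0.37, 2.12], [-1.25, 1.32], [0.18, 2.47], [-1.1, 4.24], [0.23, 1.98], [-2.94, 2.94]. Speed limits (rad/s): [2.57, 2.57, 3.14, 3.14, 3.14, 3.14, 3.14].

## Interface

Orientations are given as [roll, pitch, yaw] about the fixed x, y, z axes, in that order (R = Rz(yaw) Ry(pitch) Rx(roll)).
In Python, from cell import ctrl gives the robot as it stands.
- The arm moves only by the shell command python3 -m creep 'ROWS'. ROWS is JSON, a list of rows, each an object with "hand": the opening, from 0 (shut) to 1 (fully open); "travel": the shift along the tool's x, y, z in cm, a list of three; "angular": the turn, a rotation vector about the tool's x, y, z in degrees, a list of three. In form: [{"hand": hand, "travel": [tx, ty, tz], "angular": [rx, ry, rz]}, ...]. A call has 1 to 20 rows; each row is the pose to reach, as a shift and turn from the pose measured when the call began, along the tool's axes at that moment; what a row does not reach only later rows make up. A row lasts 1/10 s, in which the tool goes at most 50 mm and 8.59 degrees, less where a joint would pass 70% of its speed; a pose out of reach is approached as far as the arm can. A call with a gripper value outside its range is refused whole. The fingers move at their own pace and stop on an object; the grip force is fixed at half the most. Time passes only in rows, so rows that repeat a pose let the fingers close. It gives the time, the measured TCP pose, the force and the opening at its end, in the units of the state.
- ctrl.read_state(): the state, without advancing time (a new reading comes with each control period).
- ctrl.get_image(name): name is "scene" or "top" or "wrist"; returns a dict with "frame" (400x640x3 uint8, red, green, blue), "fx", "fy", "cx", "cy" (pixels), "origin" and "orientation" of the camera in the world. Camera axes: x right, y down, z forward; pixel columns grow to the right and rows downward; lengths in mm; the calibration is good to about 2 mm. A picture is of the moment at which its call begins. There is no depth.
- ctrl.finish_job(): hands the job in, once; it reports no verdict.
Trained networks look in the newest picture that a camera, given by its name, has taken for a name from the list of things; names that differ only in an ending like _2 or _b are one class to them, and where a whole thing is asked for, a point or a joint stands for the part that bears it (a point fixed in the world has none). Each returns a list of dicts, best first, with "confidence" (0 to 1); they miss things now and then, are a little off and sometimes report something else, mostly with a low value. They report only what shows in the picture. A call takes as long as a camera call.
- ctrl.regions_of(camera, thing): "region" (400x640 bool, what is visible of it).
- ctrl.spot_point(camera, thing): "at" ([x, y, z] in mm, in world coordinates, good to about 4 mm: a listed point, or the origin of a listed thing).
The state is a dict: "clock": time; "qpos": joint angles; "qd": joint speeds; "tau": joint torques, N m; "eef_pos": TCP position; "tool_rot": TCP orientation; "force": force on the tool from outside, world axes, zero at the start; "torque": the same for the moment, N m; "width": finger opening in mm.
Only numpy, scipy, OpenCV 4.12 (cv2) and the standard library are available. Lean on these libraries where they do the work, as an engineer would, in place of code of your own. Each camera call takes 0.05 s, during which the arm holds its last target. There are 200 camera calls.

## Working session

There is one attempt and no reset: what is moved stays moved. The work goes in short steps, Python scripts to look and compute and a shell command to move; the robot and the scene stay as the last step left them, time stands still between calls to the robot, and variables do not carry over. Pictures are saved under pics/ and viewed, about 8 in all and at most 12, crops included, and the job is handed in when it is done.

```bash
mkdir -p pics; python3 - <<'E'
from cell import ctrl
import cv2,numpy as np
s=ctrl.read_state();print({k:np.round(s[k],3) for k in('clock','eef_pos','tool_rot','force','width')})
ims=[]
for c in("scene","top"):
    f=ctrl.get_image(c);ims.append(f["frame"])
    print(c,np.round(f["origin"]),f["fx"],f["cx"],f["cy"],np.round(f["orientation"],3))
    for t in("handle_grip","clamp_foot","work","spare_handle_grip"):
        print(c,t,[(round(d["confidence"],2),np.round(d["at"],1)) for d in ctrl.spot_point(c,t)[:3]])
for n,i in zip("st",ims): cv2.imwrite(f"pics/{n}1.png",i[:,:,::-1])
E
```

```text
{'clock': np.float64(0.0), 'eef_pos': array([ 231.68 , -606.629,  230.363]), 'tool_rot': array([ 3.142e+00,  2.000e-03, -1.206e+00]), 'force': array([-0.126, -0.725,  0.037]), 'width': np.float64(85.111)}
scene [-116.  328.  624.] 391.11653157505623 317.51419505414077 198.55673019162114 [-2.166  0.013 -2.095]
scene handle_grip [(0.65, array([536.1, 191.7, 152.1]))]
scene clamp_foot [(0.74, array([536.4, 188.9,  78.2]))]
scene work [(0.75, array([532.4, 198.6,  10.9]))]
scene spare_handle_grip [(0.74, array([ 550.2, -181.5,  167.1]))]
top [ 357.  -13. 1047.] 447.5710100230839 323.14347568474875 203.47876465617088 [-2.964 -0.01  -1.564]
top handle_grip [(0.49, array([533.7, 195.5, 155.8]))]
top clamp_foot [(0.75, array([535. , 194. ,  78.6]))]
top work [(0.81, array([531.7, 199.5,  14.5])), (0.33, array([534.1, 191.8,  77.2]))]
top spare_handle_grip [(0.66, array([ 548.9, -178.6,  168.9]))]
```

```bash
python3 -c "
import cv2,numpy as np
a=cv2.imread('pics/s1.png');b=cv2.imread('pics/t1.png')
cv2.imwrite('pics/st.png',cv2.resize(np.vstack([a,b]),(480,600),interpolation=3))"
```

```text
(no output)
```

View pics/st.png

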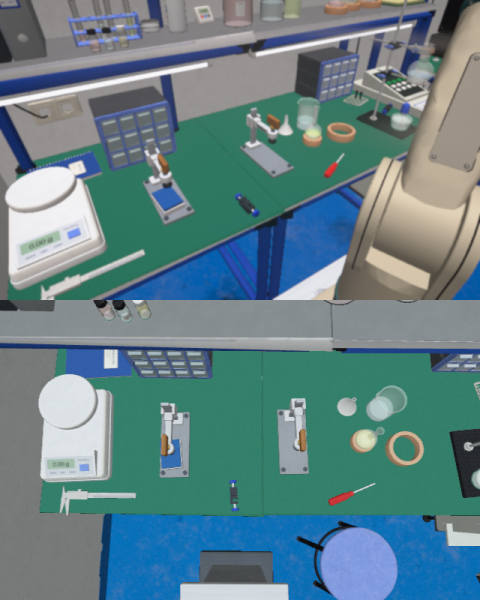

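The scene view shows the blue-covered cell under the left clamp (display px 160,185), and the top view agrees (172,450). The empty clamp is at (293,440). Both networks agree: handle at about (535,193,154), foot z about 78, so it has about 40 mm to go.

I'll move above the handle with yaw near +90°, which leaves joint 7 room for the clockwise turn.

```bash
python3 -m creep '[{"hand":1,"travel":[-63.9,-56.9,-3],"angular":[0,0,-159]},{"hand":1,"travel":[-63.9,-56.9,-3],"angular":[0,0,-159]},{"hand":1,"travel":[-63.9,-56.9,-3],"angular":[0,0,-159]},{"hand":1,"travel":[-63.9,-56.9,-3],"angular":[0,0,-159]},{"hand":1,"travel":[-63.9,-56.9,-3],"angular":[0,0,-159]},{"hand":1,"travel":[-63.9,-56.9,-3],"angular":[0,0,-159]},{"hand":1,"travel":[-63.9,-56.9,-3],"angular":[0,0,-159]},{"hand":1,"travel":[-63.9,-56.9,-3],"angular":[0,0,-159]},{"hand":1,"travel":[-63.9,-56.9,-3],"angular":[0,0,-159]},{"hand":1,"travel":[-63.9,-56.9,-3],"angular":[0,0,-159]},{"hand":1,"travel":[-63.9,-56.9,-3],"angular":[0,0,-159]},{"hand":1,"travel":[-63.9,-56.9,-3],"angular":[0,0,-159]},{"hand":1,"travel":[-63.9,-56.9,-3],"angular":[0,0,-159]},{"hand":1,"travel":[-63.9,-56.9,-3],"angular":[0,0,-159]},{"hand":1,"travel":[-63.9,-56.9,-3],"angular":[0,0,-159]},{"hand":1,"travel":[-63.9,-56.9,-3],"angular":[0,0,-159]},{"hand":1,"travel":[-63.9,-56.9,-3],"angular":[0,0,-159]},{"hand":1,"travel":[-63.9,-56.9,-3],"angular":[0,0,-159]},{"hand":1,"travel":[-63.9,-56.9,-3],"angular":[0,0,-159]},{"hand":1,"travel":[-63.9,-56.9,-3],"angular":[0,0,-159]}]'
cat > look.py <<'E'
from cell import ctrl
import cv2,numpy as np,sys
from scipy.spatial.transform import Rotation as Ro
s=ctrl.read_state();print({k:np.round(s[k],3).tolist() for k in('clock','qpos','eef_pos','tool_rot','force','width')})
def plane(f,uv,z):
    M=Ro.from_euler('xyz',f["orientation"]).as_matrix();o=np.array(f["origin"])
    uv=np.atleast_2d(uv);d=np.c_[(uv[:,0]-f["cx"])/f["fx"],(uv[:,1]-f["cy"])/f["fy"],np.ones(len(uv))]@M.T
    return o+d*((z-o[2])/d[:,2])[:,None]
for c in sys.argv[2:]:
    f=ctrl.get_image(c);im=f["frame"][:,:,::-1].copy()
    for t in("handle_grip","clamp_foot","work"):
        print(c,t,[(round(d["confidence"],2),np.round(d["at"],1)) for d in ctrl.spot_point(c,t)[:2]])
    for d in ctrl.regions_of(c,"handle_grip")[:1]:
        m=d["region"].astype(np.uint8);cs,_=cv2.findContours(m,0,1);k=max(cs,key=cv2.contourArea)
        cv2.drawContours(im,[k],-1,(0,255,0),1)
        p=plane(f,k[:,0].astype(float),170)[:,:2].astype(np.float32)
        r=cv2.minAreaRect(p);print(c,round(d["confidence"],2),"rect@z170",np.round(r[0],1),np.round(r[1],1),np.round(cv2.boxPoints(r),1).tolist())
    cv2.imwrite(f"pics/{sys.argv[1]}_{c}.png",im)
E
python3 look.py a wrist top
```

```text
clock: 2.5
eef_pos: [535.5, 193.1, 261.0]
tool_rot: [-3.141, -0.0, 1.57]
force: [-0.6, -0.7, 0.0]
width: 85.2
{'clock': 2.5, 'qpos': [0.1, 0.58, -0.787, 1.697, 0.46, 1.06, 0.734], 'eef_pos': [535.497, 193.098, 261.011], 'tool_rot': [-3.141, -0.0, 1.57], 'force': [-0.626, -0.718, 0.029], 'width': 85.231}
wrist handle_grip [(0.77, array([536.9, 192.5, 151.3]))]
wrist clamp_foot [(0.6, array([536.5, 192.1,  76.5]))]
wrist work [(0.98, array([534.5, 199.1,  14.2]))]
wrist 0.93 rect@z170 [534.3 192.4] [16.4 59.9] [[504.20001220703125, 184.60000610351562], [564.0999755859375, 183.89999389648438], [564.2999877929688, 200.3000030517578], [504.3999938964844, 201.0]]
top handle_grip []
top clamp_foot []
top work []
```

View pics/a_wrist.png

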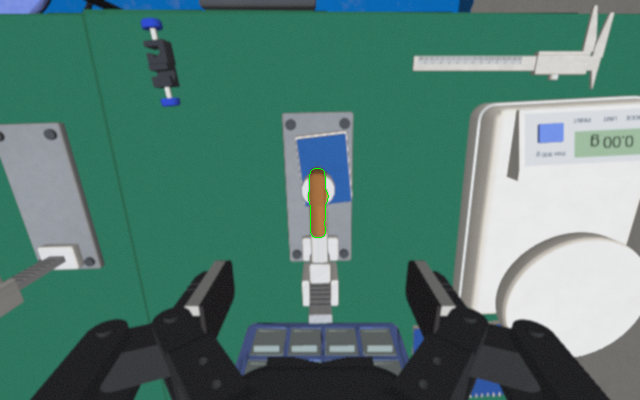

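The wrist view shows the handle (px 317,203) squarely between the fingers, lying along world x. The rectangle centre of about (535,192.5) matches the network point. I'll descend and grip.

```bash
python3 -m creep '[{"hand":1,"travel":[-0.05,0,4],"angular":[0,0,0]},{"hand":1,"travel":[-0.05,0,8],"angular":[0,0,0]},{"hand":1,"travel":[-0.05,0,11],"angular":[0,0,0]},{"hand":1,"travel":[-0.05,0,12.4],"angular":[0,0,0]},{"hand":1,"travel":[-0.05,0,12.4],"angular":[0,0,0]},{"hand":0,"travel":[-0.05,0,12.4],"angular":[0,0,0]},{"hand":0,"travel":[-0.05,0,12.4],"angular":[0,0,0]},{"hand":0,"travel":[-0.05,0,12.4],"angular":[0,0,0]},{"hand":0,"travel":[-0.05,0,12.4],"angular":[0,0,0]},{"hand":0,"travel":[-0.05,0,12.4],"angular":[0,0,0]},{"hand":0,"travel":[-0.05,0,12.4],"angular":[0,0,0]},{"hand":0,"travel":[-0.05,0,12.4],"angular":[0,0,0]},{"hand":0,"travel":[-0.05,0,12.4],"angular":[0,0,0]},{"hand":0,"travel":[-0.05,0,12.4],"angular":[0,0,0]},{"hand":0,"travel":[-0.05,0,12.4],"angular":[0,0,0]}]'
python3 look.py b wrist scene
```

```text
clock: 4.5
eef_pos: [535.8, 191.9, 137.7]
tool_rot: [3.141, 0.0, 1.568]
force: [-0.1, -2.2, 5.5]
width: 13.0
{'clock': 4.5, 'qpos': [0.031, 0.721, -0.681, 1.825, 0.609, 0.815, 0.607], 'eef_pos': [535.836, 191.894, 137.682], 'tool_rot': [3.141, 0.0, 1.568], 'force': [-0.1, -2.158, 5.458], 'width': 13.028}
wrist handle_grip [(0.65, array([536.1, 190.8, 151.3]))]
wrist clamp_foot [(0.64, array([538.1, 189.6,  73.7]))]
wrist work [(0.71, array([533.4, 197.9,  14.4]))]
wrist 0.56 rect@z170 [531.4 191.9] [64.3 13. ] [[499.20001220703125, 198.0], [499.3999938964844, 185.0], [563.5999755859375, 185.8000030517578], [563.5, 198.8000030517578]]
scene handle_grip [(0.7, array([538.7, 194.8, 148.6]))]
scene clamp_foot [(0.64, array([535. , 189.4,  76.2]))]
scene work [(0.92, array([534.4, 199.4,   9.9]))]
scene 0.74 rect@z170 [508.9 195.1] [18.  88.5] [[463.70001220703125, 194.89999389648438], [550.5, 177.60000610351562], [554.0, 195.1999969482422], [467.29998779296875, 212.5]]
```

View pics/b_scene.png

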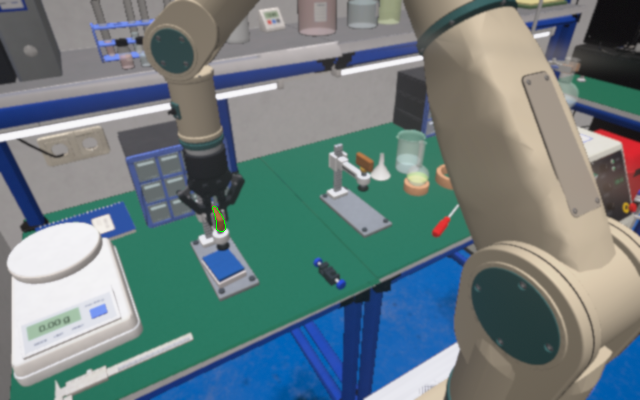

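The handle is gripped: width is 13 mm and the scene view shows the fingers on it at (219,218). I'll slide down 30 mm first, then creep.

```bash
python3 -m creep '[{"hand":0,"travel":[0,0,0.7],"angular":[0,0,0]},{"hand":0,"travel":[0,0,1.4],"angular":[0,0,0]},{"hand":0,"travel":[0,0,2.1],"angular":[0,0,0]},{"hand":0,"travel":[0,0,2.8],"angular":[0,0,0]},{"hand":0,"travel":[0,0,3.0],"angular":[0,0,0]},{"hand":0,"travel":[0,0,3.0],"angular":[0,0,0]}]'
python3 -m creep '[{"hand":0,"travel":[0,0,0.2],"angular":[0,0,0]},{"hand":0,"travel":[0,0,0.4],"angular":[0,0,0]}]'
python3 look.py c scene
```

```text
clock: 5.6
eef_pos: [535.8, 192.0, 107.9]
tool_rot: [3.141, 0.0, 1.568]
force: [-0.4, -1.9, 7.8]
width: 13.7
clock: 5.8
eef_pos: [535.9, 192.1, 104.6]
tool_rot: [3.14, 0.001, 1.568]
force: [-2.0, -2.3, 10.8]
width: 13.2
{'clock': 5.8, 'qpos': [0.007, 0.764, -0.643, 1.848, 0.654, 0.753, 0.569], 'eef_pos': [535.878, 192.058, 104.616], 'tool_rot': [3.14, 0.001, 1.568], 'force': [-2.023, -2.262, 10.847], 'width': 13.222}
scene handle_grip [(0.57, array([537.4, 194.5, 121.8]))]
scene clamp_foot [(0.84, array([535.3, 190. ,  45.1]))]
scene work [(0.89, array([533.6, 198.9,   9.5]))]
scene 0.51 rect@z170 [470.3 203.3] [15.7 80.9] [[429.1000061035156, 203.0], [508.70001220703125, 188.10000610351562], [511.5, 203.5], [432.0, 218.39999389648438]]
```

```bash
python3 -m creep '[{"hand":0,"travel":[0,0,0.2],"angular":[0,0,0]},{"hand":0,"travel":[0,0,0.2],"angular":[0,0,0]}]'
python3 -m creep '[{"hand":0,"travel":[0,0,0.2],"angular":[0,0,0]},{"hand":0,"travel":[0,0,0.2],"angular":[0,0,0]}]'
```

```text
clock: 6.25
eef_pos: [535.9, 192.0, 103.0]
tool_rot: [3.14, 0.001, 1.568]
force: [-0.8, -2.0, 9.3]
width: 12.8
clock: 6.45
eef_pos: [535.9, 192.1, 101.6]
tool_rot: [3.14, 0.001, 1.568]
force: [-1.4, -2.8, 9.2]
width: 13.0
```

```bash
python3 -m creep '[{"hand":0,"travel":[0,0,0.2],"angular":[0,0,0]},{"hand":0,"travel":[0,0,0.2],"angular":[0,0,0]}]'
python3 -m creep '[{"hand":0,"travel":[0,0,0.2],"angular":[0,0,0]},{"hand":0,"travel":[0,0,0.2],"angular":[0,0,0]}]'
```

```text
clock: 6.65
eef_pos: [535.8, 192.1, 100.2]
tool_rot: [3.139, 0.002, 1.568]
force: [-0.8, -3.0, 9.5]
width: 13.2
clock: 6.85
eef_pos: [536.0, 192.2, 99.7]
tool_rot: [3.138, 0.002, 1.568]
force: [-2.8, -3.1, 15.9]
width: 13.1
```

```bash
python3 -m creep '[{"hand":0,"travel":[0,0,0.2],"angular":[0,0,0]},{"hand":0,"travel":[0,0,0.2],"angular":[0,0,0]}]'
python3 look.py d scene; python3 -c "
import cv2;a=cv2.imread('pics/d_scene.png')[170:310,140:320];cv2.imwrite('pics/d_crop.png',cv2.resize(a,None,fx=4,fy=4,interpolation=2))"
```

```text
clock: 7.05
eef_pos: [536.1, 192.2, 99.6]
tool_rot: [3.137, 0.003, 1.568]
force: [-4.4, -4.5, 21.4]
width: 13.0
{'clock': 7.05, 'qpos': [-0.001, 0.769, -0.634, 1.852, 0.665, 0.742, 0.558], 'eef_pos': [536.115, 192.197, 99.588], 'tool_rot': [3.137, 0.003, 1.568], 'force': [-4.444, -4.496, 21.365], 'width': 13.042}
scene handle_grip [(0.63, array([536.3, 194.3, 117.1]))]
scene clamp_foot [(0.8, array([534.2, 188.7,  37.7]))]
scene work [(0.87, array([532.5, 196.3,  14.7]))]
scene 0.67 rect@z170 [465.8 204.3] [14.6 77.3] [[426.5, 203.0], [502.8999938964844, 191.10000610351562], [505.20001220703125, 205.5], [428.79998779296875, 217.39999389648438]]
```

View pics/d_crop.png

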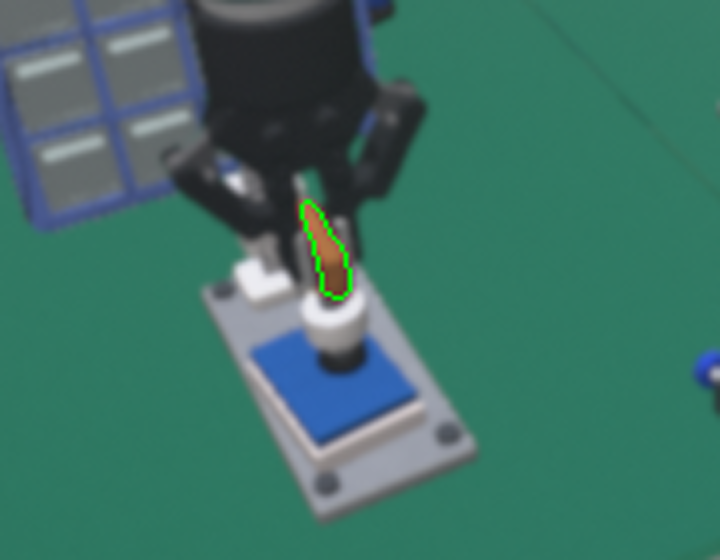

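The foot sits on the cover: the crop shows black foot on blue at (343,360), motion has stopped, force is rising and the foot reads z 37.7. I'll turn in two halves.

```bash
python3 -m creep '[{"hand":0,"travel":[0,0,0],"angular":[0,0,5]},{"hand":0,"travel":[0,0,0],"angular":[0,0,10]},{"hand":0,"travel":[0,0,0],"angular":[0,0,15]},{"hand":0,"travel":[0,0,0],"angular":[0,0,20]},{"hand":0,"travel":[0,0,0],"angular":[0,0,25]},{"hand":0,"travel":[0,0,0],"angular":[0,0,30]},{"hand":0,"travel":[0,0,0],"angular":[0,0,30]}]'
```

```text
clock: 8.0
eef_pos: [536.1, 192.2, 99.7]
tool_rot: [3.136, 0.001, 1.044]
force: [-0.3, -1.2, 5.7]
width: 13.1
```

```bash
python3 -m creep '[{"hand":0,"travel":[0,0,0],"angular":[0,0,5]},{"hand":0,"travel":[0,0,0],"angular":[0,0,10]},{"hand":0,"travel":[0,0,0],"angular":[0,0,15]},{"hand":0,"travel":[0,0,0],"angular":[0,0,20]},{"hand":0,"travel":[0,0,0],"angular":[0,0,25]},{"hand":0,"travel":[0,0,0],"angular":[0,0,30]},{"hand":0,"travel":[0,0,0],"angular":[0,0,35]},{"hand":0,"travel":[0,0,0],"angular":[0,0,40]},{"hand":0,"travel":[0,0,0],"angular":[0,0,45]},{"hand":0,"travel":[0,0,0],"angular":[0,0,50]},{"hand":0,"travel":[0,0,0],"angular":[0,0,52]},{"hand":0,"travel":[0,0,0],"angular":[0,0,52]},{"hand":0,"travel":[0,0,0],"angular":[0,0,52]},{"hand":0,"travel":[0,0,0],"angular":[0,0,52]}]'
python3 look.py e wrist scene
```

```text
clock: 9.4
eef_pos: [536.6, 192.4, 99.7]
tool_rot: [3.138, -0.005, 0.137]
force: [3.1, -0.3, 2.6]
width: 13.1
{'clock': 9.4, 'qpos': [-0.238, 0.7, -0.247, 1.859, 0.285, 0.614, -0.526], 'eef_pos': [536.565, 192.43, 99.723], 'tool_rot': [3.138, -0.005, 0.137], 'force': [3.121, -0.25, 2.555], 'width': 13.143}
wrist handle_grip [(0.56, array([536.6, 190.1, 110.8]))]
wrist clamp_foot [(0.67, array([532.7, 186.4,  39.7]))]
wrist work [(0.61, array([537.8, 199.3,  12.8]))]
wrist 0.87 rect@z170 [533.6 224.9] [ 8.6 41.9] [[526.4000244140625, 245.0], [532.4000244140625, 203.60000610351562], [540.9000244140625, 204.8000030517578], [534.9000244140625, 246.1999969482422]]
scene handle_grip []
scene clamp_foot [(0.76, array([532.6, 188.8,  38.8])), (0.73, array([ 545. , -179.2,  168.9]))]
scene work [(0.8, array([533.1, 199.3,   9.9])), (0.2, array([539.9, 193.3, 113.1]))]
scene 0.68 rect@z170 [461.7 224.2] [14.9 41.3] [[440.1000061035156, 220.3000030517578], [480.79998779296875, 213.5], [483.29998779296875, 228.1999969482422], [442.5, 235.0]]
```

View pics/e_wrist.png

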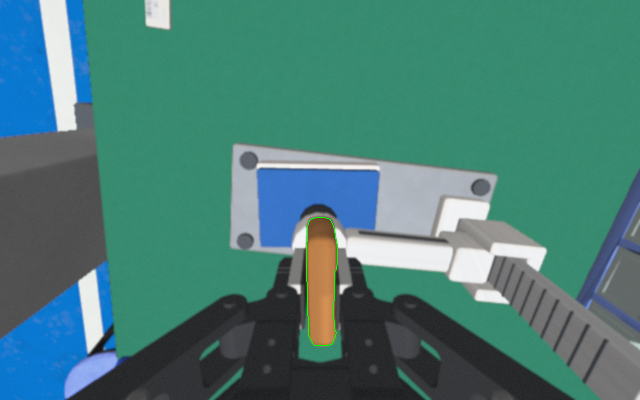

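The wrist view shows the handle (px 320,280) turned 82° across the arm, still between the fingers, with the cell in place. I'll open part-way, then rise straight up.

```bash
python3 -m creep '[{"hand":0.5,"travel":[0,0,0],"angular":[0,0,0]},{"hand":0.5,"travel":[0,0,0],"angular":[0,0,0]},{"hand":0.5,"travel":[0,0,0],"angular":[0,0,0]},{"hand":0.5,"travel":[0,0,0],"angular":[0,0,0]},{"hand":0.5,"travel":[0,0,0],"angular":[0,0,0]},{"hand":0.5,"travel":[0,0,-1],"angular":[0,0,0]},{"hand":0.5,"travel":[0,0,-3],"angular":[0,0,0]},{"hand":0.5,"travel":[0,0,-6],"angular":[0,0,0]},{"hand":0.5,"travel":[0,0,-10],"angular":[0,0,0]},{"hand":0.5,"travel":[0,0,-14],"angular":[0,0,0]},{"hand":0.5,"travel":[0,0,-16],"angular":[0,0,0]},{"hand":0.5,"travel":[0,0,-16],"angular":[0,0,0]},{"hand":0.5,"travel":[0,0,-16],"angular":[0,0,0]}]'
python3 look.py f wrist scene; python3 -c "
import cv2,numpy as np;a=cv2.imread('pics/f_scene.png')[170:310,140:320];b=cv2.imread('pics/f_wrist.png')
cv2.imwrite('pics/f.png',np.hstack([cv2.resize(a,(386,300),interpolation=2),cv2.resize(b,(414,300))]))"
```

```text
clock: 11.2
eef_pos: [535.4, 192.7, 260.1]
tool_rot: [3.138, -0.006, 0.136]
force: [-0.5, 0.2, 0.1]
width: 42.6
{'clock': 11.2, 'qpos': [-0.185, 0.492, -0.321, 1.711, 0.189, 0.965, -0.443], 'eef_pos': [535.351, 192.7, 260.122], 'tool_rot': [3.138, -0.006, 0.136], 'force': [-0.496, 0.207, 0.084], 'width': 42.557}
wrist handle_grip [(0.56, array([538.4, 189. , 110.6]))]
wrist clamp_foot [(0.75, array([537.5, 190.1,  38.2]))]
wrist work [(0.93, array([537.4, 197.3,  13. ]))]
scene handle_grip [(0.59, array([537.6, 191.8, 115.6]))]
scene clamp_foot [(0.96, array([534., 191.,  37.]))]
scene work [(0.82, array([532.6, 199.8,  10.2]))]
scene 0.8 rect@z170 [457.9 206. ] [50.7 59.6] [[427.3999938964844, 230.5], [438.5, 172.0], [488.29998779296875, 181.39999389648438], [477.20001220703125, 239.89999389648438]]
```

View pics/f.png

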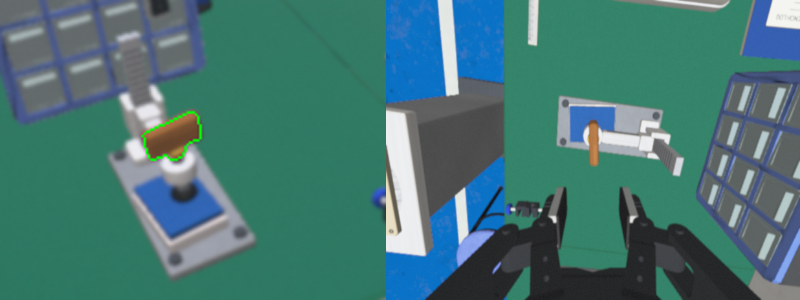

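The view shows the handle left crosswise (scene crop 173,135), the foot on the cover (183,192), the cell unmoved and the gripper clear. Handing in.

```bash
python3 -c "
from cell import ctrl
print(ctrl.finish_job())"
```

```text
the job is handed in; nothing more can be done
None
```

I clamped the cell under the left clamp and handed the job in at about 11.4 s. No verdict is reported.

- **Jaw:** I gripped the handle and slid the jaw down 38 mm, until motion stopped and the wrist force rose to about 21 N. The camera then put the foot at z of about 38 mm, which is the top of the cover.
- **Handle:** I turned it about 82° clockwise (1.43 rad), opened the fingers and rose straight up.
- **Last checks:** The handle stayed turned and the foot still reads z 37–38 mm, on the cover. The cell is where it was, within the few millimetres the network can resolve. Tool force is near 0 N and the gripper is clear, and I never went near the empty clamp.
- **Not confirmed:** I could not measure the foot's pressing force. About 8 to 9 N follows from the given 6 N per rad.
- **Detections that failed or were off:** The top camera found nothing while the arm was over the clamp, and the scene camera missed the handle once just after the turn. In the same picture it gave a false second foot detection at the empty clamp, which I ignored.

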